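# Turn the divider in the stockroom catalogue

## Robot

A 6-joint arm with a two-finger parallel gripper is mounted at the origin on the work surface. World frame = base frame: x ahead of the robot, y to its left, z up, the work surface at z = 0. Lengths are in m, angles in rad, forces in N, time in s.
With the tool pointing down it reaches from about 0.35 to 0.975 m from the base axis. Payload 4.9 kg.
Tool frame: the origin (TCP) lies on the centre line of the jaws, within the pads' length; the fingertips stand ctrl.tcp_to_tips ahead of it and the grasp point (between the pads) lies 3 mm ahead of it (ctrl.tcp_to_tips is the distance from the TCP to the fingertips, in m); z points along the fingers, y is the direction in which the jaws open and shut (so a half turn about z gives the same grasp; the last joint's range is limited). The gripper opens to 85 mm and grips with 20 to 120 N. Pads are 22 mm wide; open, the fingers measure 114 mm over their backs; the gripper's body (76 mm by 85 mm) begins 54 mm behind the grasp point. The pads swing forward as they close: fully open they stand 13 mm farther back than shut.
Start: joints at [-1.285, 0.053, 1.613, -0, 1.476, -0.119], TCP at [0.246, -0.574, 0.253] pointing down, gripper open.
Joint ranges: [-3.01, 3.01], [-1.01, 2.22], [0.06, 2.58], [-1.02, 4.17], [0.09, 2.62], [-3.14, 3.14]. Speed limits (rad/s): [2.57, 2.57, 3.14, 3.14, 3.14, 3.14].

## Interface

Orientations are given as a rotation vector (axis times angle).
In Python, from station import ctrl, vision gives the robot as it stands.
- The arm moves only by the tool jog_arm, never from a script. Its argument "deltas" is a list of rows, each a list of 7 numbers: the turn, a rotation vector about the tool's x, y, z in rad, then the shift along the tool's x, y, z in cm, then the opening, from 0 (shut) to 1 (fully open). A call has 1 to 12 rows; each row shifts and turns the commanded pose from where the row before left it, along the tool's axes as they then stand; what a row does not reach is not made up. A row lasts 1/12 s, in which the tool goes at most 41.7 mm and 7.16 degrees, less where a joint would pass 70% of its speed; a pose out of reach is approached as far as the arm can. A call with a gripper value outside its range is refused whole. The fingers move at their own pace and stop on an object; "grip_force" is the grip in N (left out, the last holds). Time passes only in rows, so rows that do not move let the fingers close. It gives the time, the measured TCP pose, the force and the opening at its end, in the units of the state.
- ctrl.get_obs(): the state, without advancing time (a new reading comes with each control period).
- vision.get_image(name): name is "side" or "top" or "wrist"; returns (picture, depth): 420x560x3 uint8, red, green, blue; 420x560 float32, m along the optical axis (not along the pixel's ray), 0 where there is no reading.
- vision.calibration(name): a dict with "fx", "fy", "cx", "cy" (pixels), "rvec" (rotation vector, rad) and "tvec" (3), from world to camera coordinates, as OpenCV has them; the wrist camera has in their place "hand_eye" (4x4, takes a point from camera to tool coordinates, whose origin is the TCP and whose axes are the flange's). Camera axes: x right, y down, z forward; pixel columns grow to the right and rows downward; lengths in m; the calibration is good to about 2 mm. A picture is of the moment at which its call begins: read the wrist's pose just before it. calibration takes no time and is no camera call.
- ctrl.finish_job(): hands the job in, once; it reports no verdict.
The state is a dict: "t": time; "q": joint angles; "dq": joint speeds; "effort": joint torques, N m; "tool_pos": TCP position; "tool_rot": TCP orientation; "contact_force": force on the tool from outside, world axes, zero at the start; "wrist_torque": the same for the moment, N m; "opening": finger opening in m.
Only numpy, scipy, OpenCV 4.12 (cv2) and the standard library are available. Lean on these libraries where they do the work, as an engineer would, in place of code of your own. Each camera call takes 0.05 s, during which the arm holds its last target. There are 200 camera calls.

## Task

The parts catalogue, a ring binder, lies open on the stockroom bench with its stiff plastic divider on the right-hand pages. Slip a fingertip under the divider's tab and turn the divider over the rings, so that it comes to lie flat on the left-hand pages. Only push it with the fingers from outside: do not take it between them, do not force it, do not shift or lift the binder, leave the things round it alone, and finish clear of everything.

Things in the scene. Friction and masses are not known exactly. Their poses are not given: they have to be found in the camera images.
- binder: open A5 ring binder, loose, about 2 kg, black covers 235 mm along the spine (its x) and 335 mm across (its y), 3 mm thick. Origin: on the bench under the middle of the spine. x runs along the spine, away from the robot at yaw 0; y to the left-hand half, z up. Each half has a stack of white pages 210 mm in x, 12 to 155 mm out from the spine line, top 37 mm above the bench
- rings (a point): middle of the line through the centres of the binder's two steel rings: the line about which the divider turns, along the binder's x, 38.5 mm above the bench. The rings are 52 mm in diameter, 35 mm either side of this point along the spine, tops 66 mm above the bench
- divider (a joint): angle (rad) of the stiff grey plastic divider about the ring line: 0 = flat on the right-hand pages (its start), 1.57 = upright, 3.14 = flat on the left-hand pages. It swings freely, 85 g: short of upright it falls back to the right, past upright it falls to the left. Sheet 3 mm thick, 210 mm along the spine, from 14 to 160 mm out from the ring line
- tab (a point): middle of the divider's index tab, 168 mm out from the ring line, at binder x = -30 mm. The tab is 70 mm along the spine, 3 mm thick, ends 178 mm from the ring line; at the start it hangs 23 mm beyond the pages and 10 mm beyond the cover, underside 37 mm above the bench. Turns with the divider: x along the spine, y towards the rings, z up at the start
- page_left (a point): centre of the top face of the left-hand pages, 37 mm above the bench
- page_right (a point): centre of the top face of the right-hand pages (under the divider at the start), 37 mm above the bench
- tape_roll: bystander: roll of black electrical tape lying flat, 64 mm across, 19 mm high, to the right of the binder; origin: centre of its underside
- carton: bystander: small cardboard carton 75 x 55 x 45 mm high, to the left of the binder; origin: centre of its underside
- marker: bystander: marker pen lying flat, 120 mm long, 15 mm thick, to the right of the binder; origin: middle of its underside, its x along the pen
- tape_measure: bystander: black pocket tape measure standing on its edge, 68 x 36 x 58 mm high, beyond the binder; origin: centre of its underside
- gland: bystander: brass cable gland standing upright, 33 mm across, 45 mm high, beyond the binder; origin: centre of its underside
- stock_terminal: bystander: black hand-held stock terminal lying flat, 150 x 72 x 22 mm high, to the left of the binder; origin: centre of its underside
- spanner: bystander: steel spanner lying flat, 160 mm long, beyond the binder; origin: on its underside, its x along the spanner

How it is judged:
By the outcome, as a careful person would: the job done as asked, in the order asked, and still so for the second after the job is handed in, with the robot touching nothing.
It also fails if it takes over 45 s, if anything falls off the work surface, if the arm or the gripper's body presses on something with over 40 N, if the wrist force passes 120 N, or if a joint passes its speed limit or range.

## Working session

There is one attempt and no reset: what is moved stays moved. The work goes in short steps, Python scripts to look and compute and a tool call to move; the robot and the scene stay as the last step left them, time stands still between calls to the robot, and variables do not carry over. Pictures are saved under pics/ and viewed, about 8 in all and at most 12, crops included, and the job is handed in when it is done.

Besides the shell and the picture viewer there is one more tool, called by a JSON object that holds its "method" and its "body", one argument or row to a line. jog_arm: Moves the arm, as the interface text tells. Its arguments: {"type":"object","properties":{"deltas":{"type":"array"},"grip_force":{"type":"number"}},"required":["deltas"]}

```bash
ls; mkdir -p pics
python3 - <<'E'
from station import ctrl, vision
import cv2
o=ctrl.get_obs();print(o, ctrl.tcp_to_tips)
for n in("top","side"):
    im,d=vision.get_image(n);cv2.imwrite(f"pics/{n}0.png",im[:,:,::-1]);import numpy as np;np.save(f"pics/{n}0.npy",d)
    print(n,vision.calibration(n))
print(vision.calibration("wrist"))
E
```

```text
pics
{'t': 0.0, 'q': array([-1.28499402e+00,  5.33601701e-02,  1.61429971e+00, -5.36320091e-06,
        1.47602050e+00, -1.19002660e-01]), 'dq': array([ 0.00022898, -0.00148449, -0.00234056, -0.00116728,  0.00032234,
        0.00037348]), 'effort': array([ 9.18572441e-04, -3.93681765e+01, -3.70175278e+01,  1.36813441e-07,
        7.16357521e-03,  3.40142698e-06]), 'tool_pos': array([ 0.24598094, -0.57392203,  0.25205752]), 'tool_rot': array([-3.07542386e+00, -6.31116124e-01,  2.81354464e-04]), 'contact_force': array([ 0.26121163, -0.35993009,  0.43577084]), 'wrist_torque': array([ 0.0479351 , -0.02249903, -0.01559352]), 'opening': 0.0855410650812207} 0.022
top {'fx': 461.30261375896805, 'fy': 461.30261375896805, 'cx': 278.5707072383583, 'cy': 211.23232520769773, 'rvec': array([ 2.17719329, -2.15329165,  0.15922656]), 'tvec': array([0.03952161, 0.5903287 , 1.03244223])}
side {'fx': 528.9104958336915, 'fy': 528.9104958336915, 'cx': 277.63883148268604, 'cy': 220.06173696665599, 'rvec': array([ 2.22581845, -0.09820103,  0.03796891]), 'tvec': array([-0.54624845,  0.09736771,  1.01220774])}
{'fx': 309.3366796536467, 'fy': 309.3366796536467, 'cx': 286.24112704797847, 'cy': 210.5692116034725, 'hand_eye': array([[-1.08932609e-03, -9.65971623e-01, -2.58645777e-01,
         6.53865877e-02],
       [ 9.99999392e-01, -1.00844784e-03, -4.45371421e-04,
         1.00927085e-03],
       [ 1.69385380e-04, -2.58646105e-01,  9.65972134e-01,
        -1.20275058e-01],
       [ 0.00000000e+00,  0.00000000e+00,  0.00000000e+00,
         1.00000000e+00]])}
```

View pics/top0.png

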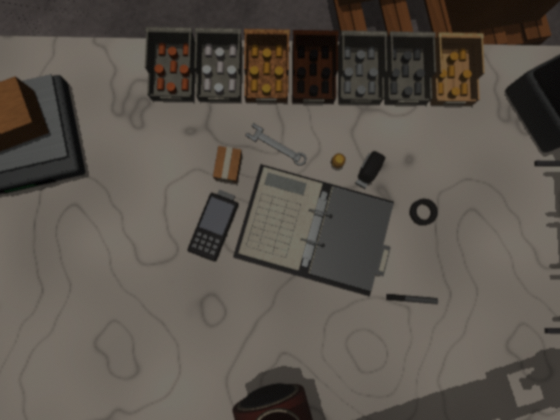

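View pics/side0.png

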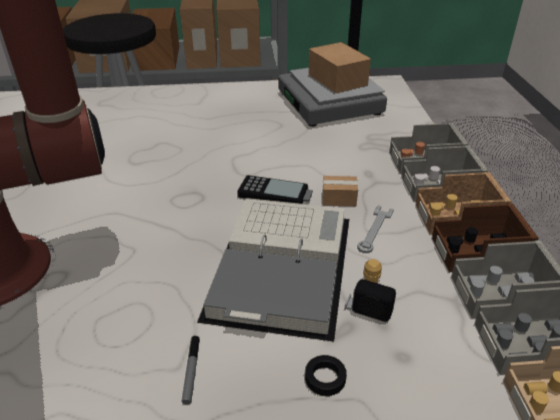

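```bash
cat > h.py <<'E'
import numpy as np, cv2
from station import ctrl, vision
from scipy.spatial.transform import Rotation as R
def ray(n,u,v,z):
    c=vision.calibration(n);r=R.from_rotvec(c["rvec"]).as_matrix();t=np.array(c["tvec"])
    o=-r.T@t; d=r.T@np.array([(u-c["cx"])/c["fx"],(v-c["cy"])/c["fy"],1]); return o+d*(z-o[2])/d[2]
def proj(n,p):
    c=vision.calibration(n);K=np.array([[c["fx"],0,c["cx"]],[0,c["fy"],c["cy"]],[0,0,1.]])
    return cv2.projectPoints(np.atleast_2d(np.array(p,float)),np.array(c["rvec"]),np.array(c["tvec"]),K,None)[0][:,0]
E
python3 - <<'E'
from h import *
a=cv2.imread("pics/top0.png")[150:310,225:445]; a=cv2.convertScaleAbs(cv2.resize(a,None,fx=3.6,fy=3.6,interpolation=cv2.INTER_CUBIC),alpha=1.9)
b=cv2.imread("pics/side0.png")[190:345,190:400]
cv2.imwrite("pics/c1.png",a)
cv2.imwrite("pics/c2.png",cv2.resize(b,None,fx=3.6,fy=3.6,interpolation=cv2.INTER_CUBIC))
E
```

```text
(no output)
```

View pics/c1.png

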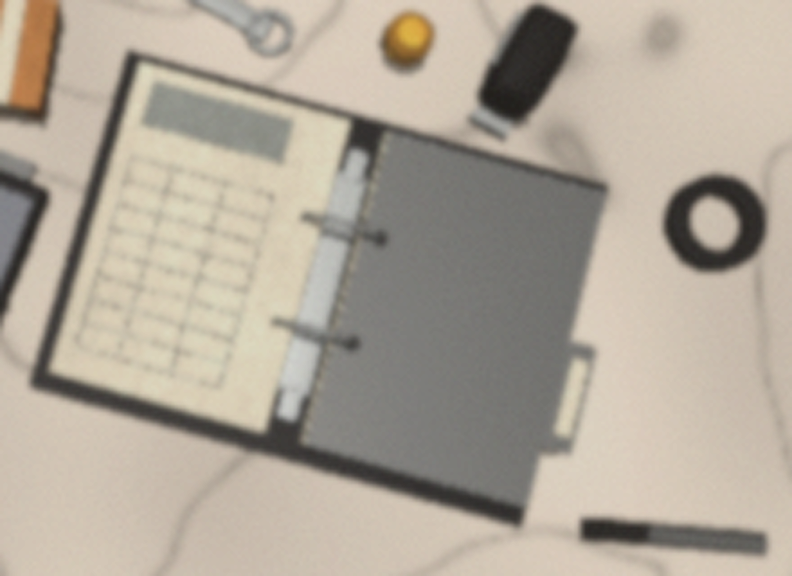

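View pics/c2.png

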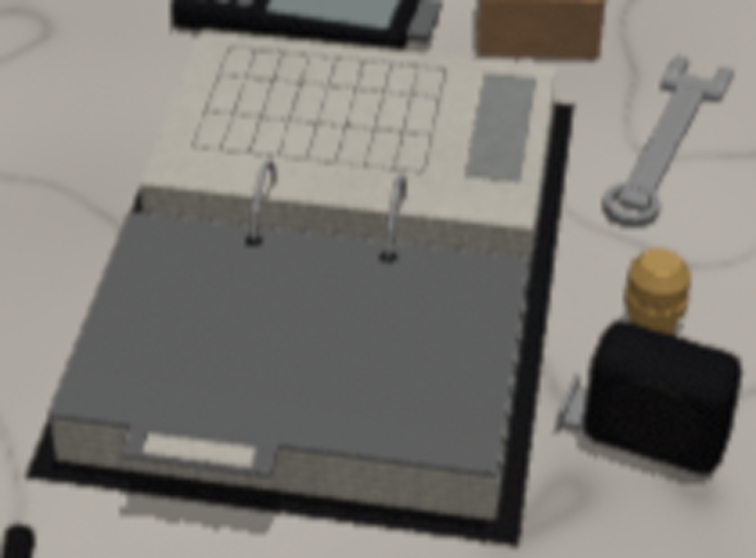

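Run:
```python
from h import *
T=[((388,132),(.105,-.014),.04),((606,190),(.105,-.160),.04),((524,510),(-.105,-.160),.04),((303,442),(-.105,-.014),.04),((594,347),(.005,-.178),.04),((570,453),(-.065,-.178),.04),((133,52),(.1175,.1675),.003),((33,383),(-.1175,.1675),.003)]
S=[((136,212),(-.105,-.014),.04),((55,418),(-.105,-.160),.04),((500,473),(.105,-.160),.04),((531,250),(.105,-.014),.04),((125,460),(-.065,-.178),.04),((272,473),(.005,-.178),.04),((30,477),(-.1175,-.1675),.003),((518,543),(.1175,-.1675),.003)]
for n,L,o in(("top",T,(225,150)),("side",S,(190,190))):
    W=np.array([ray(n,a/3.6+o[0]-.36,b/3.6+o[1]-.36,z)[:2] for (a,b),_,z in L]);P=np.array([l[1] for l in L])
    pc,wc=P.mean(0),W.mean(0);p=P-pc;w=W-wc
    th=np.arctan2((p[:,0]*w[:,1]-p[:,1]*w[:,0]).sum(),(p*w).sum());r=np.array([[np.cos(th),-np.sin(th)],[np.sin(th),np.cos(th)]])
    t=wc-r@pc; print(n,th,t,"tab",t+r@[-.03,-.168]);print(((W-t-P@r.T)@r*1000).round(1))
# bystanders
for nm,(u,v),z in(("tape",(424,211),.019),("marker a",(387,297),.012),("marker b",(437,300),.012),("measure",(371,167),.058),("gland",(338,160),.045)): print(nm,ray("top",u,v,z))
```

```text
top -0.2696991485399773 [ 0.55370929 -0.03923642] tab [ 0.48003158 -0.19317016]
[[-1.9  1.2]
 [ 0.8  1.5]
 [-1.5  1.3]
 [ 0.9  0.9]
 [ 0.3  2. ]
 [ 1.   0.1]
 [-1.8 -3.9]
 [ 2.2 -3.1]]
side -0.25662675798588697 [ 0.55311348 -0.03598109] tab [ 0.4814543  -0.19086479]
[[ 3.4  0.8]
 [ 2.2 -1.5]
 [-1.4 -0.9]
 [-0.1  4.8]
 [ 0.7 -3.1]
 [-2.2  0.3]
 [ 0.5  0.5]
 [-3.  -0.9]]
tape [ 0.59697795 -0.29954011  0.019     ]
marker a [ 0.3947856  -0.20901497  0.012     ]
marker b [ 0.38889243 -0.32609433  0.012     ]
measure [ 0.6928317  -0.16612506  0.058     ]
gland [ 0.71141496 -0.09173219  0.045     ]
```

Top/side views: grey divider, tab on its right edge (top crop ~(582,400)), marker and tape roll well to its sides. Binder yaw ≈ -0.265, origin ≈ (0.5535, -0.0375). First I shut the fingers and turn the tool in free air.

{"method": "jog_arm", "body": {
  "deltas": [
    [0,0,-0.113,0,0,0,0],
    [0,0,-0.113,0,0,0,0],
    [0,0,-0.113,0,0,0,0],
    [0,0,-0.113,0,0,0,0],
    [0,0,-0.113,0,0,0,0],
    [0,0,-0.113,0,0,0,0],
    [0,0,-0.113,0,0,0,0],
    [0,0,-0.113,0,0,0,0],
    [0,0,0,0,0,0,0]
  ],
  "grip_force": 20
}}

```text
t: 0.85
tool_pos: [0.246, -0.5742, 0.2526]
tool_rot: [-2.49, -1.914, -0.001]
contact_force: [0.4, -0.4, -0.2]
opening: 0.0001
```

{"method": "jog_arm", "body": {
  "deltas": [
    [0,0.112,0,0,0,0,0],
    [0,0.112,0,0,0,0,0],
    [0,0.112,0,0,0,0,0],
    [0,0.112,0,0,0,0,0],
    [0,0.112,0,0,0,0,0],
    [0,0.112,0,0,0,0,0],
    [0,0.112,0,0,0,0,0],
    [0,0,0,0,0,0,0],
    [0,0,0,0,0,0,0]
  ]
}}

```text
t: 1.6
tool_pos: [0.2457, -0.5746, 0.2509]
tool_rot: [-2.015, -1.541, -0.832]
contact_force: [0.0, -0.3, 0.9]
opening: -0.0002
```

```bash
cat >> h.py <<'E'
th=-0.265;O=np.array([.5535,-.0375,0]);ex=np.array([np.cos(th),np.sin(th),0]);ey=np.array([-np.sin(th),np.cos(th),0])
Rt=R.from_rotvec([0,0,0])
def tgt_R(al=np.pi/4):
    z=np.sin(al)*ey-np.cos(al)*np.array([0,0,1]); y=ex; return np.column_stack([np.cross(y,z),y,z])
def state():
    o=ctrl.get_obs();M=R.from_rotvec(o["tool_rot"]).as_matrix();A=o["tool_pos"]+M@[.011,0,.022]
    b=A-O; print("t",round(o["t"],2),"q",o["q"].round(2),"tcp",o["tool_pos"].round(4),"F",o["contact_force"].round(1),"open",round(o["opening"],4))
    print("A: spine x %.1f s %.1f z %.1f mm"%(1e3*b@ex,-1e3*b@ey,1e3*b[2]),"rot err (tool)",R.from_matrix(M.T@tgt_R()).as_rotvec().round(3))
    return o,M
def go(x,s,z):
    o,M=state();A=o["tool_pos"]+M@[.011,0,.022];d=O+ex*x-ey*s+[0,0,z]-A
    print("need tool shift cm",(M.T@d*100).round(2))
E
python3 -c "
from h import *
go(-.03,.203,.12)"
```

```text
t 1.6 q [-1.41  0.45  1.28  0.35  2.13 -1.07] tcp [ 0.2457 -0.5746  0.2509] F [ 0.  -0.3  0.9] open -0.0002
A: spine x -156.4 s 575.6 z 243.1 mm rot err (tool) [-0.003 -0.    -0.002]
need tool shift cm [17.66 12.71 35.02]
```

{"method": "jog_arm", "body": {
  "deltas": [
    [0,0,0,1.47,1.06,2.92,0],
    [0,0,0,1.47,1.06,2.92,0],
    [0,0,0,1.47,1.06,2.92,0],
    [0,0,0,1.47,1.06,2.92,0],
    [0,0,0,1.47,1.06,2.92,0],
    [0,0,0,1.47,1.06,2.92,0],
    [0,0,0,1.47,1.06,2.92,0],
    [0,0,0,1.47,1.06,2.92,0],
    [0,0,0,1.47,1.06,2.92,0],
    [0,0,0,1.47,1.06,2.92,0],
    [0,0,0,1.47,1.06,2.92,0],
    [0,0,0,1.47,1.06,2.92,0]
  ]
}}

```text
t: 2.6
tool_pos: [0.4665, -0.2462, 0.1308]
tool_rot: [-2.018, -1.549, -0.831]
contact_force: [-0.0, -0.9, 0.3]
opening: -0.0002
```

{"method": "jog_arm", "body": {
  "deltas": [
    [0,0,0,0,0,0,0],
    [0,0,0,0,0,0,0],
    [0,0,0,0,0,0,0]
  ]
}}

```text
t: 2.85
tool_pos: [0.4657, -0.248, 0.131]
tool_rot: [-2.016, -1.549, -0.832]
contact_force: [-0.8, -0.9, 0.8]
opening: 0.0
```

```bash
python3 -c "
from h import *
go(-.03,.203,.022)
im,_=vision.get_image('wrist');im2,_=vision.get_image('side')
cv2.imwrite('pics/w1.png',np.hstack([im[:,:,::-1][:, :], cv2.resize(im2[150:400,130:463,::-1],(560,420))])[:, :])
a=cv2.imread('pics/w1.png');cv2.imwrite('pics/w1s.png',cv2.resize(a,(800,300)))"
```

```text
t 2.85 q [-0.92  0.18  1.82  0.6   1.66 -0.76] tcp [ 0.4657 -0.248   0.131 ] F [-0.8 -0.9  0.8] open 0.0
A: spine x -29.7 s 202.8 z 123.1 mm rot err (tool) [-0.001  0.004  0.004]
need tool shift cm [-7.13 -0.05  7.16]
```

View pics/w1s.png

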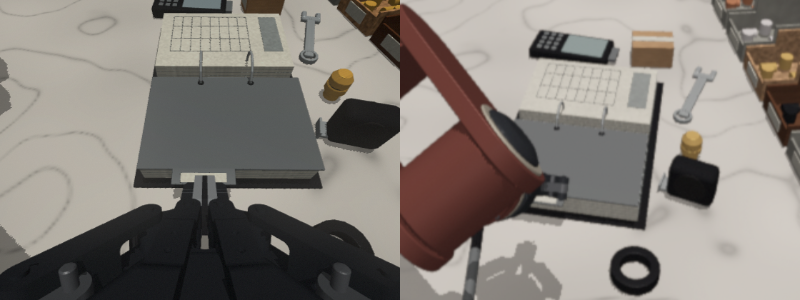

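```bash
python3 -c "
from h import *
o,M=state();c=vision.calibration('wrist');H=np.array(c['hand_eye'])
for u,v in((242,259),(330,259),(190,247),(453,237),(218,109),(407,107)):
    d=M@H[:3,:3]@[(u-c['cx'])/c['fx'],(v-c['cy'])/c['fy'],1];p=o['tool_pos']+M@H[:3,3]
    w=p+d*(.039-p[2])/d[2]-O;print((u,v),1e3*w@ex,-1e3*w@ey)"
```

```text
t 2.95 q [-0.92  0.18  1.82  0.6   1.66 -0.76] tcp [ 0.4656 -0.2491  0.131 ] F [-0.3 -0.6  0.1] open -0.0003
A: spine x -29.5 s 203.9 z 123.1 mm rot err (tool) [0.    0.004 0.003]
(242, 259) -62.30178255084697 181.31742038631455
(330, 259) 4.820788610459231 181.23836471421114
(190, 247) -103.47935911278041 171.4866546359605
(453, 237) 103.65089033596452 162.67097936065227
(218, 109) -98.5330236444273 18.966427670723903
(407, 107) 95.60412857782056 15.65762868510547
```

{"method": "jog_arm", "body": {
  "deltas": [
    [0,0,0,-1.0,0,1.0,0],
    [0,0,0,-1.0,0,1.0,0],
    [0,0,0,-1.0,0,1.0,0],
    [0,0,0,-1.0,0,1.0,0],
    [0,0,0,-1.0,0,1.0,0],
    [0,0,0,-1.0,0,1.0,0],
    [0,0,0,-0.6,0,0.6,0],
    [0,0,0,-0.5,0,0.5,0],
    [0,0,0,0,0,0,0],
    [0,0,0,0,0,0,0]
  ]
}}

```text
t: 3.78
tool_pos: [0.4655, -0.2479, 0.0292]
tool_rot: [-2.014, -1.545, -0.833]
contact_force: [-0.6, 0.2, 0.1]
opening: -0.0002
```

```bash
python3 -c "
from h import *
go(-.03,.168,.022)"
```

```text
t 3.78 q [-0.92  0.35  1.83  0.6   1.52 -0.86] tcp [ 0.4655 -0.2479  0.0292] F [-0.6  0.2  0.1] open -0.0002
A: spine x -29.9 s 202.7 z 21.4 mm rot err (tool) [-0.002  0.001  0.002]
need tool shift cm [2.5  0.01 2.41]
```

{"method": "jog_arm", "body": {
  "deltas": [
    [0,0,0,0.4,0,0.4,0],
    [0,0,0,0.4,0,0.4,0],
    [0,0,0,0.4,0,0.4,0],
    [0,0,0,0.4,0,0.4,0],
    [0,0,0,0.4,0,0.4,0],
    [0,0,0,0.4,0,0.4,0],
    [0,0,0,0,0,0,0]
  ]
}}

```text
t: 4.37
tool_pos: [0.4742, -0.2138, 0.0293]
tool_rot: [-2.013, -1.546, -0.832]
contact_force: [0.4, -0.3, 0.3]
opening: -0.0001
```

```bash
python3 -c "
from h import *
state()
im,_=vision.get_image('wrist');im2,_=vision.get_image('side')
a=np.hstack([cv2.resize(im[120:330,140:420],(420,315)),cv2.resize(im2[200:360,180:340],(315,315))])
cv2.imwrite('pics/w2.png',a[:,:,::-1])
# plan: A(theta) increments in tool cm
P=[(168,22)]
def A(t):
    t=np.radians(t)
    e=178*np.array([np.cos(t),np.sin(t)])+[0,38.5]
    if t<np.pi/4: return e-[10,10]
    return 164*np.array([np.cos(t),np.sin(t)])+[0,38.5]
for t in (2,10,20,30,40,50,60,70,80,90,100): P.append(A(t))
P=np.array(P);D=np.diff(P,axis=0);print(P.round(1).tolist())
print(np.column_stack([(-D[:,0]+D[:,1]),(-D[:,0]-D[:,1])])*.07071)
"
```

```text
t 4.37 q [-0.87  0.32  1.87  0.62  1.49 -0.83] tcp [ 0.4742 -0.2138  0.0293] F [ 0.4 -0.3  0.3] open -0.0001
A: spine x -30.4 s 167.6 z 21.5 mm rot err (tool) [-0.003  0.001  0.003]
[[168.0, 22.0], [167.9, 34.7], [165.3, 59.4], [157.3, 89.4], [144.2, 117.5], [126.4, 142.9], [105.4, 164.1], [82.0, 180.5], [56.1, 192.6], [28.5, 200.0], [0.0, 202.5], [-28.5, 200.0]]
[[ 0.90654061 -0.89120604]
 [ 1.92989173 -1.56279551]
 [ 2.68702974 -1.55135734]
 [ 2.9155981  -1.06119092]
 [ 3.05557748 -0.53878075]
 [ 2.98069782 -0.0195408 ]
 [ 2.81525116  0.49640474]
 [ 2.68628139  0.97772647]
 [ 2.47569032  1.42934047]
 [ 2.18987665  1.83752469]
 [ 1.83752469  2.18987665]]
```

View pics/w2.png

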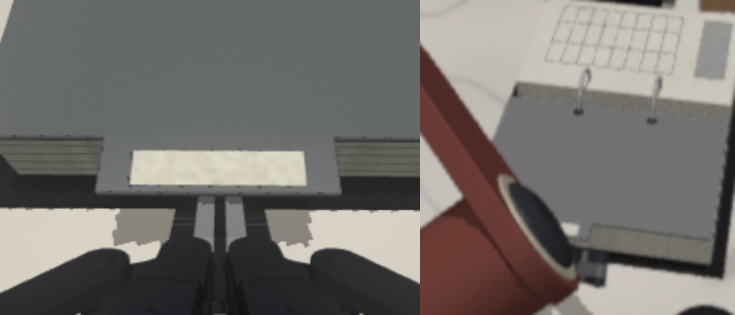

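The fingertips pass under the tab edge (wrist crop ~(220,195)), with no contact force. Now lift along the arc.

{"method": "jog_arm", "body": {
  "deltas": [
    [0,0,0,0.23,0,-0.22,0],
    [0,0,0,0.23,0,-0.22,0],
    [0,0,0,0.23,0,-0.22,0],
    [0,0,0,0.23,0,-0.22,0],
    [0,0,0,0.38,0,-0.31,0],
    [0,0,0,0.38,0,-0.31,0],
    [0,0,0,0.38,0,-0.31,0],
    [0,0,0,0.38,0,-0.31,0],
    [0,0,0,0.38,0,-0.31,0],
    [0,0,0,0,0,0,0]
  ]
}}

```text
t: 5.3
tool_pos: [0.4754, -0.2126, 0.0677]
tool_rot: [-2.015, -1.547, -0.834]
contact_force: [0.1, -1.4, 0.2]
opening: -0.0
```

{"method": "jog_arm", "body": {
  "deltas": [
    [0,0,0,0.54,0,-0.31,0],
    [0,0,0,0.54,0,-0.31,0],
    [0,0,0,0.54,0,-0.31,0],
    [0,0,0,0.54,0,-0.31,0],
    [0,0,0,0.54,0,-0.31,0],
    [0,0,0,0,0,0,0]
  ]
}}

```text
t: 5.8
tool_pos: [0.4777, -0.2046, 0.098]
tool_rot: [-2.015, -1.548, -0.834]
contact_force: [0.1, -0.3, -2.2]
opening: -0.0
```

```bash
python3 -c "
from h import *
state()
im,_=vision.get_image('wrist');im2,_=vision.get_image('side')
a=np.hstack([cv2.resize(im,(420,315)),cv2.resize(im2[150:360,130:340],(315,315))])
cv2.imwrite('pics/w3.png',a[:,:,::-1])
"
```

```text
t 5.8 q [-0.85  0.19  1.88  0.63  1.58 -0.76] tcp [ 0.4777 -0.2046  0.098 ] F [ 0.1 -0.3 -2.2] open -0.0
A: spine x -29.5 s 157.8 z 90.1 mm rot err (tool) [-0.001  0.002  0.004]
```

View pics/w3.png

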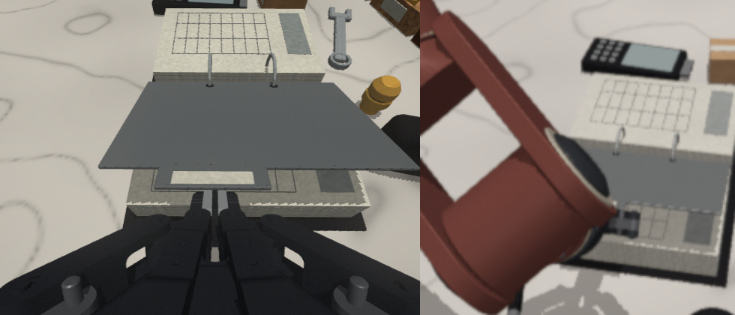

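The divider is up about 20° with the tab resting on the fingertips (wrist ~(212,185)). I continue the arc.

{"method": "jog_arm", "body": {
  "deltas": [
    [0,0,0,0.49,0,-0.18,0],
    [0,0,0,0.49,0,-0.18,0],
    [0,0,0,0.49,0,-0.18,0],
    [0,0,0,0.49,0,-0.18,0],
    [0,0,0,0.49,0,-0.18,0],
    [0,0,0,0.49,0,-0.18,0],
    [0,0,0,0.51,0,-0.09,0],
    [0,0,0,0.51,0,-0.09,0],
    [0,0,0,0.51,0,-0.09,0],
    [0,0,0,0.51,0,-0.09,0],
    [0,0,0,0.51,0,-0.09,0],
    [0,0,0,0.51,0,-0.09,0]
  ]
}}

```text
t: 6.9
tool_pos: [0.4851, -0.1742, 0.1507]
tool_rot: [-2.014, -1.545, -0.833]
contact_force: [0.5, 0.2, -0.5]
opening: 0.0003
```

{"method": "jog_arm", "body": {
  "deltas": [
    [0,0,0,0.5,0,0,0],
    [0,0,0,0.5,0,0,0],
    [0,0,0,0.5,0,0,0],
    [0,0,0,0.5,0,0,0],
    [0,0,0,0.5,0,0,0],
    [0,0,0,0.5,0,0,0],
    [0,0,0,0.47,0,0.08,0],
    [0,0,0,0.47,0,0.08,0],
    [0,0,0,0.47,0,0.08,0],
    [0,0,0,0.47,0,0.08,0],
    [0,0,0,0.47,0,0.08,0],
    [0,0,0,0.47,0,0.08,0]
  ]
}}

```text
t: 7.9
tool_pos: [0.4967, -0.131, 0.1882]
tool_rot: [-2.014, -1.545, -0.833]
contact_force: [0.8, 0.1, -0.5]
opening: 0.0004
```

```bash
python3 -c "
from h import *
go(-.03,.082,.1805)
im,_=vision.get_image('wrist');im2,_=vision.get_image('side')
a=np.hstack([cv2.resize(im,(420,315)),cv2.resize(im2[150:360,130:340],(315,315))])
cv2.imwrite('pics/w4.png',a[:,:,::-1])
"
```

```text
t 7.9 q [-0.74 -0.01  1.92  0.68  1.64 -0.57] tcp [ 0.4967 -0.131   0.1882] F [ 0.8  0.1 -0.5] open 0.0004
A: spine x -30.4 s 81.8 z 180.4 mm rot err (tool) [-0.002  0.001  0.002]
need tool shift cm [-0.    0.04 -0.02]
```

View pics/w4.png

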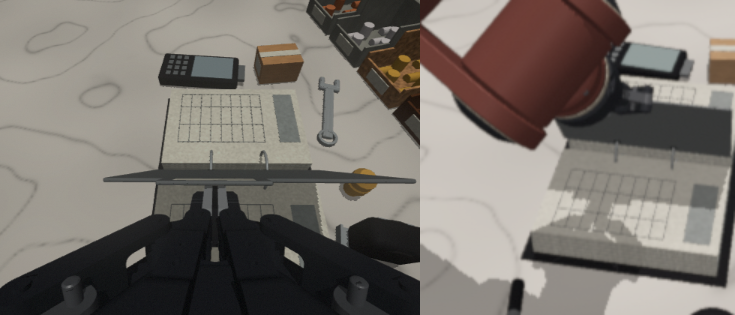

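{"method": "jog_arm", "body": {
  "deltas": [
    [0,0,0,0.45,0,0.16,0],
    [0,0,0,0.45,0,0.16,0],
    [0,0,0,0.45,0,0.16,0],
    [0,0,0,0.45,0,0.16,0],
    [0,0,0,0.45,0,0.16,0],
    [0,0,0,0.45,0,0.16,0],
    [0,0,0,0.41,0,0.24,0],
    [0,0,0,0.41,0,0.24,0],
    [0,0,0,0.41,0,0.24,0],
    [0,0,0,0.41,0,0.24,0],
    [0,0,0,0.41,0,0.24,0],
    [0,0,0,0.41,0,0.24,0]
  ]
}}

```text
t: 9.0
tool_pos: [0.5106, -0.0793, 0.2075]
tool_rot: [-2.015, -1.545, -0.833]
contact_force: [0.2, -0.8, 0.6]
opening: 0.0002
```

{"method": "jog_arm", "body": {
  "deltas": [
    [0,0,0,0.27,0,0.23,0],
    [0,0,0,0.27,0,0.23,0],
    [0,0,0,0.27,0,0.23,0],
    [0,0,0,0.27,0,0.23,0],
    [0,0,0,0.27,0,0.23,0],
    [0,0,0,0.27,0,0.23,0],
    [0,0,0,0.27,0,0.23,0],
    [0,0,0,0.27,0,0.23,0],
    [0,0,0,0.23,0,0.27,0],
    [0,0,0,0.23,0,0.27,0],
    [0,0,0,0.23,0,0.27,0],
    [0,0,0,0.23,0,0.27,0]
  ]
}}

```text
t: 10.0
tool_pos: [0.5215, -0.0385, 0.2084]
tool_rot: [-2.015, -1.545, -0.833]
contact_force: [-0.1, -0.6, -0.7]
opening: 0.0002
```

{"method": "jog_arm", "body": {
  "deltas": [
    [0,0,0,0,0,0,0],
    [0,0,0,0,0,0,0],
    [0,0,0,0,0,0,0],
    [0,0,0,0,0,0,0],
    [0,0,0,0,0,0,0],
    [0,0,0,0,0,0,0],
    [0,0,0,0,0,0,0],
    [0,0,0,0,0,0,0]
  ]
}}

```text
t: 10.67
tool_pos: [0.5215, -0.0389, 0.2085]
tool_rot: [-2.015, -1.545, -0.833]
contact_force: [-0.3, -0.2, 0.4]
opening: 0.0002
```

```bash
python3 -c "
from h import *
state()
im,_=vision.get_image('wrist');im2,_=vision.get_image('side')
a=np.hstack([cv2.resize(im,(420,315)),cv2.resize(im2[150:360,130:340],(315,315))])
cv2.imwrite('pics/w5.png',a[:,:,::-1])
"
```

```text
t 10.67 q [-0.57 -0.09  1.96  0.74  1.56 -0.43] tcp [ 0.5215 -0.0389  0.2085] F [-0.3 -0.2  0.4] open 0.0002
A: spine x -30.6 s -13.6 z 200.7 mm rot err (tool) [-0.002  0.001  0.002]
```

View pics/w5.png

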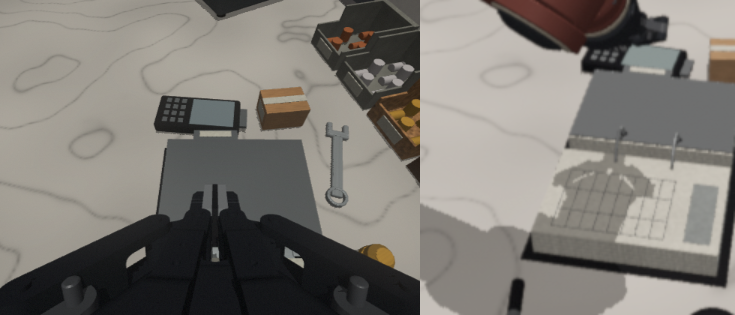

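The divider lies flat on the left-hand pages. I back the arm away along the fingers and check.

{"method": "jog_arm", "body": {
  "deltas": [
    [0,0,0,0,0,-1.5,0],
    [0,0,0,0,0,-2,0],
    [0,0,0,0,0,-2,0],
    [0,0,0,0,0,-2,0],
    [0,0,0,0,0,-2,0],
    [0,0,0,0,0,-2,0],
    [0,0,0,-1.5,0,-2,0],
    [0,0,0,-1.5,0,-2,0],
    [0,0,0,-1.5,0,-2,0],
    [0,0,0,-1.5,0,-1.5,0],
    [0,0,0,0,0,0,0],
    [0,0,0,0,0,0,0]
  ]
}}

```text
t: 11.77
tool_pos: [0.4757, -0.2102, 0.3006]
tool_rot: [-2.016, -1.544, -0.834]
contact_force: [-0.2, 0.2, -1.1]
opening: 0.0001
```

```bash
python3 -c "
from h import *
state()
im,d=vision.get_image('top');im2,d2=vision.get_image('side')
a=np.hstack([cv2.resize(im[120:330,180:460],(420,315)),cv2.resize(im2[130:410,150:430],(315,315))])
cv2.imwrite('pics/w6.png',cv2.convertScaleAbs(a[:,:,::-1],alpha=1.4))
old=cv2.imread('pics/side0.png')[:,:,::-1]
c=vision.calibration('side');r=R.from_rotvec(c['rvec']).as_matrix()
for x,s in((-.08,-.15),(0.08,-.15),(0.08,-.05),(0.0,-.08),(.08,.08)):
    p=O+ex*x-ey*s+[0,0,.04];u,v=proj('side',p)[0].round().astype(int);z=d2[v,u]
    w=r.T@(np.array([(u-c['cx'])/c['fx'],(v-c['cy'])/c['fy'],1])*z-c['tvec']);print(x,s,'z mm',w[2]*1e3)
"
```

```text
t 11.77 q [-0.86 -0.04  1.76  0.66  1.87 -0.54] tcp [ 0.4757 -0.2102  0.3006] F [-0.2  0.2 -1.1] open 0.0001
A: spine x -29.9 s 163.8 z 292.8 mm rot err (tool) [-0.001  0.001  0.001]
-0.08 -0.15 z mm 40.60555437991265
0.08 -0.15 z mm 39.902750989971224
0.08 -0.05 z mm 41.928995287686604
0.0 -0.08 z mm 40.31288059327416
0.08 0.08 z mm 38.07482204418845
```

View pics/w6.png

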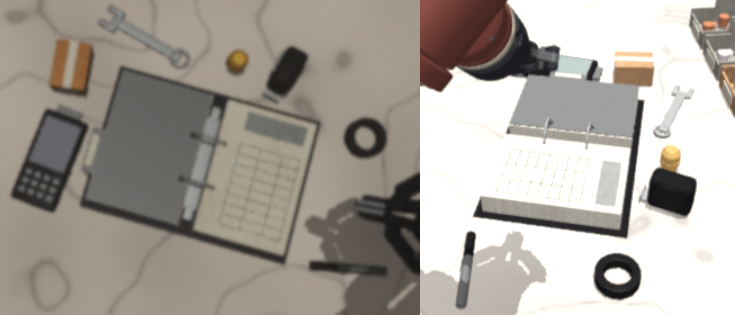

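```bash
python3 -c "
from station import ctrl
print(ctrl.finish_job())"
```

```text
the job is handed in; nothing more can be done
None
```

The divider is turned over the rings and lies flat on the left-hand pages. The job is handed in, 11.9 s on the robot's clock.

With the fingers shut and the gripper tilted 45°, I slid the tips about 10 mm under the tab. I then pushed the divider slowly along its arc to just past upright, where it fell to the left by itself, and backed the arm off.

**Last checks:**
- **Divider:** side-camera depth put its face at 40–42 mm above the bench at four points, consistent with lying flat.
- **Binder:** its two left cover corners were within about 2 pixels (roughly 4 mm) of where they started, so I see no shift.
- **Things round it:** they look undisturbed in the last pictures; I did not measure their positions.
- **Forces:** readings between moves stayed within about 2.2 N, mostly noise.
- **Arm:** the fingertips finished about 0.29 m above the bench, touching nothing.

No check failed. The one disagreement was in the first position estimates: the top and side cameras differed by 3 mm and 0.013 rad. I used values in between, and the wrist view of the tab agreed with them to about 3 mm.

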